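Put the loader valve in float and push the lift cylinder home

TASK

Get the lift cylinder ready for storage: lift the yellow safety stop off its extended rod and lay it in the aluminium parts tray. Push the red-knobbed boom lever of the hydraulic valve forward, through the stiff detent, until it latches in its float notch and stays there by itself. Only with the boom lever in float, push the cylinder rod in until it is fully home. Leave the black-knobbed bucket lever in neutral and the other parts on the bench where they are.

Things in the scene. Friction and masses are not known exactly. Their poses are not given: they have to be found in the camera images.
- boom_knob (a point): Centre of the red pear-shaped knob (38 mm in diameter, 60 mm tall: 28 mm above this point, 30 mm below) on the boom lever, a steel rod 12 mm thick. It is 190 mm from the lever's pivot, 265 mm above the bench in neutral. Its z axis runs up along the lever. Boom and bucket levers stand side by side 90 mm apart; either may be on the left.
- boom_pivot (a point): Pivot of the boom lever, fixed to the valve, 75 mm above the bench, right under the knob in neutral. Its x axis is level and points forward, the way the lever is pushed: from the lever side across the valve body (the valve may stand turned a little). y is the axis the lever turns on, z is up. The valve's castings are 101 mm high, the plugs on its ports 121 mm.
- boom_lever (a joint): Angle in rad: 0 neutral (upright), growing as the knob is pushed forward. A spring brings it back to within 0.03 of 0 when let go (2 N at the knob per 0.15 rad). At 0.21 it meets a spring detent: about 14 N at the knob at first, then less. Past about 0.37 the detent carries it by itself into the float notch at 0.45 (end stop 0.455) and keeps it there; pulling it out takes about 8 N.
- bucket_knob (a point): The black knob of the bucket lever, of the same shape and height as the red one, 90 mm beside it. The point is the knob's centre.
- bucket_lever (a joint): Angle of the bucket lever in rad, 0 in neutral (upright), spring-centred without any detent. To be left alone.
- stop_center (a point): Centre (half-way up) of the safety stop, a loose yellow steel channel, open underneath: 108 mm long (x axis), 37 mm wide, 42 mm high (z up), 0.25 to 0.48 kg. At first it sits like a saddle over the bare rod between gland and rod eye, its 4 mm web resting on the rod and its side walls hanging down either side, this point 81 mm above the bench. It lifts straight up.
- parts_tray: Open aluminium tray, fixed to the bench, 250 mm along its x axis and 180 mm along its y axis, outside; walls 4 mm thick and 30 mm high, floor 4 mm thick. Its origin is at bench height under the tray's centre, z up.
- gland (a point): Centre of the lift cylinder's gland face, where the rod comes out, 85 mm above the bench. Its x axis is level and points into the cylinder, the way the rod is pushed home; z up. The cylinder's black tube, 60 mm in diameter, reaches 190 mm along +x from here and is clamped to the bench.
- rod_eye (a point): Centre of the eye at the rod's free end, 85 mm above the bench: a black cross tube 44 mm in diameter and 50 mm long, lying level across the rod. The rod is 25 mm in diameter. At the start the eye is 138 mm from the gland point on its -x side, and pushing on the tube's far side from the gland moves the rod home.
- rod (a joint): How far the rod has been pushed in, in m: 0 fully extended, 0.110 fully home against its stop (the eye's tube then 6 mm from the gland face). Slides with about 6 N of friction plus 30 N per m/s, and stays where it is left. With the safety stop on, it can move only a few millimetres.
- piston: Bystander: a bare aluminium piston, 72 mm in diameter, 64 mm high, standing on the bench. Origin at the centre of its underside.
- socket: Bystander: a dark steel impact socket, 40 mm in diameter, 78 mm high, standing. Origin at the centre of its underside.
- timing_gear: Bystander: a steel gear lying flat, 106 mm in diameter, 16 mm high. Origin at the centre of its underside.
- ratchet: Bystander: a ratchet handle with a red grip, 215 mm long, lying along its x axis, 30 mm high. Origin at bench height near the middle of its length.
Not all that is in view belongs to the job. There is more than one size of the part that bears stop_center; the job needs the middle-sized.

How it is judged:
By the outcome, as a careful person would: the job done as asked, in the order asked, and still so for the second after the job is handed in, with the robot touching nothing.
It also fails if it takes over 70 s, if anything falls off the work surface, if the arm or the gripper's body presses on something with over 40 N, if the wrist force passes 120 N, or if a joint passes its speed limit or range.

ROBOT

A 6-joint arm with a two-finger parallel gripper is mounted at the origin on the work surface. World frame = base frame: x ahead of the robot, y to its left, z up, the work surface at z = 0. Lengths are in m, angles in degrees, forces in N, time in s.
With the tool pointing down it reaches from about 0.25 to 0.725 m from the base axis. Payload 9.7 kg.
Tool frame: the origin (TCP) lies at the centre of the arm's flange, where the gripper is bolted on; the fingertips stand 173 mm ahead of it and the grasp point (between the pads) lies bot.grip_depth ahead of it (bot.grip_depth is the distance from the TCP to the grasp point, in m); z points along the fingers, y is the direction in which the jaws open and shut (so a half turn about z gives the same grasp; the last joint's range is limited). The gripper opens to 85 mm and grips with 20 to 120 N. Pads are 22 mm wide; open, the fingers measure 114 mm over their backs; the gripper's body (76 mm by 85 mm) begins 54 mm behind the grasp point. The pads swing forward as they close: fully open they stand 13 mm farther back than shut.
Start: joints at [70.073, 4.979, 10.078, 95.1, 0, 90], TCP at [0.187, 0.517, 0.405] pointing down, gripper open.
Joint ranges: [-179.16, 179.16], [-48.56, 103.87], [-65.8, 70.77], [-126.05, 130.52], [-82.76, 87.17], [-180, 180]. Speed limits (degrees/s): [127.2, 127.2, 147.25, 180, 180, 180].

INTERFACE

Orientations are given as [roll, pitch, yaw] about the fixed x, y, z axes, in that order (R = Rz(yaw) Ry(pitch) Rx(roll)).
In Python, from workcell import status, viewer, bot gives the robot as it stands. The module is installed in compiled form; this text tells all that it offers.
- The arm moves only by the tool move_arm, never from a script. Its argument "commands" is a list of rows, each an object with "claw": the gripper's target within -1 to 1 (fully open at 1, half-way at 0, shut at -1); "travel": the shift along the tool's x, y, z in cm, a list of three; "turn": the turn about the tool's z in degrees. A call has 1 to 5 rows; each row shifts and turns the commanded pose from where the row before left it, along the tool's axes as they then stand; what a row does not reach is not made up. A row lasts 1/12 s, in which the tool goes at most 41.7 mm and 7.16 degrees, less where a joint would pass 70% of its speed; a pose out of reach is approached as far as the arm can. A call is refused whole if a number of a shift passes 4.17 or a number of a turn 7.16, either way. A call with a gripper value outside its range is refused whole. The fingers move at their own pace and stop on an object; "squeeze" is the grip in N (left out, the last holds). Time passes only in rows, so rows that do not move let the fingers close. It gives the time, the measured TCP pose, the force and the opening at its end, in the units of the state.
- status.get_obs(): the state, without advancing time (a new reading comes with each control period).
- viewer.camera(name): name is "scene" or "top"; returns the picture (400x640x3 uint8, blue, green, red); there is no depth.
- viewer.camera_params(name): a dict with "camera_matrix" (3x3 intrinsics, pixels), "D" ([k1, k2, p1, p2, k3] as OpenCV has them; the pictures are not rectified), "xyz" and "rotation" of the camera in the world. Camera axes: x right, y up, looking along -z (the intrinsics and any distortion apply to the point x, -y, -z); pixel columns grow to the right and rows downward; lengths in m; the calibration is good to about 2 mm. A picture is of the moment at which its call begins. camera_params takes no time and is no camera call.
- bot.job_done(): hands the job in, once; it reports no verdict.
The state is a dict: "time": time; "q": joint angles; "qd": joint speeds; "joint_efforts": joint torques, N m; "ee_pos": TCP position; "tcp_rot": TCP orientation; "wrist_force": force on the tool from outside, world axes, zero at the start; "torque": the same for the moment, N m; "opening": finger opening in m.
Only numpy, scipy, OpenCV 4.12 (cv2) and the standard library are available. Lean on these libraries where they do the work, as an engineer would, in place of code of your own. Each camera call takes 0.05 s, during which the arm holds its last target.

## Working session

There is one attempt and no reset: what is moved stays moved. The work goes in short steps, Python scripts to look and compute and a tool call to move; the robot and the scene stay as the last step left them, time stands still between calls to the robot, and variables do not carry over. Pictures are saved under pics/ and viewed, and the job is handed in when it is done.

Besides the shell and the picture viewer there is one more tool, called after ">>>" in YAML: its name, and indented under it one key for each argument. move_arm: Moves the arm, as the interface text tells. Its arguments: {"type":"object","properties":{"commands":{"type":"array"},"squeeze":{"type":"number"}},"required":["commands"]}

```bash
mkdir -p pics
python3 - <<'E'
from workcell import status, viewer, bot
import cv2
print(status.get_obs()); print(bot.grip_depth)
for n in ("scene","top"):
    im=viewer.camera(n); cv2.imwrite(f"pics/{n}0.png",im); print(n,viewer.camera_params(n))
E
```

```text
{'time': 0.0, 'q': array([ 7.00719332e+01,  5.01092394e+00,  1.00331185e+01,  9.51002954e+01,
       -1.70740121e-04,  9.00004054e+01]), 'qd': array([ 0.04702368,  0.03016108, -0.00273215,  0.02471577,  0.07414557,
       -0.03572362]), 'joint_efforts': array([-5.11631370e-04, -5.20392752e+01,  4.64803147e+01,  1.63529674e-02,
       -6.57482474e-05, -6.38039893e-06]), 'ee_pos': array([0.18746002, 0.5170601 , 0.40397265]), 'tcp_rot': array([-1.79921899e+02,  1.71292552e-04,  1.60071528e+02]), 'wrist_force': array([-0.15161013, -0.2986713 , -0.47415685]), 'torque': array([ 0.02310165, -0.01528959,  0.03560345]), 'opening': 0.08544039448121842}
0.1547
scene {'camera_matrix': array([[415.63129556,   0.        , 317.24124123],
       [  0.        , 415.63129556, 201.75273225],
       [  0.        ,   0.        ,   1.        ]]), 'D': array([-0.09873659,  0.        ,  0.        ,  0.        ,  0.        ]), 'xyz': array([ 1.27629406, -0.37484942,  0.81569767]), 'rotation': array([54.23164447,  0.7536256 , 59.99088259])}
top {'camera_matrix': array([[478.21892944,   0.        , 315.31014986],
       [  0.        , 478.21892944, 204.53313296],
       [  0.        ,   0.        ,   1.        ]]), 'D': array([0.0161655, 0.       , 0.       , 0.       , 0.       ]), 'xyz': array([0.41960767, 0.08222892, 1.45671392]), 'rotation': array([ 4.68134816e+00, -7.09432466e-02, -9.01007341e+01])}
```

View pics/scene0.png

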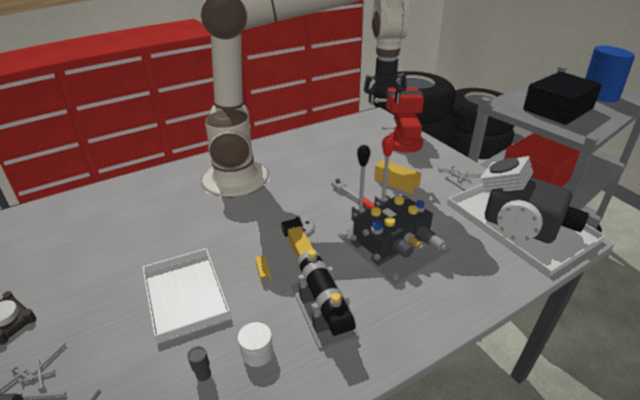

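View pics/top0.png

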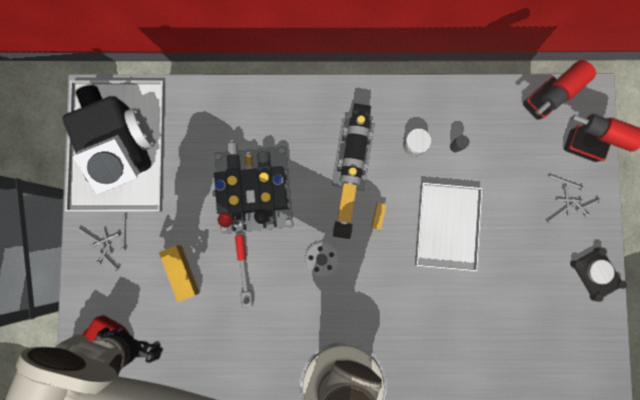

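The top view shows the base at (345,380), the cylinder at (350,150) with a yellow stop on its rod at (346,205), and its eye at (342,230). The valve is at (252,180), with the red knob at about (225,219) and the black at (262,215). The tray is at (448,225), with loose yellow channels at (179,273) and (379,215). I'll enlarge these.

```bash
cat > h.py <<'E'
import numpy as np, cv2
from scipy.spatial.transform import Rotation as R
from workcell import status, viewer, bot
F=np.diag([1.,-1,-1])
def cam(n):
    p=viewer.camera_params(n); return p['camera_matrix'],p['D'],np.array(p['xyz']),R.from_euler('xyz',p['rotation'],degrees=True).as_matrix()
def ray(n,uv):
    K,D,o,Rm=cam(n); u=cv2.undistortPoints(np.array([[uv]],float),K,D)[0,0]
    return o,Rm@F@np.array([u[0],u[1],1])
def at(n,uv,z):
    o,d=ray(n,uv); return o+d*(z-o[2])/d[2]
def proj(n,P):
    K,D,o,Rm=cam(n); c=(np.atleast_2d(P)-o)@Rm@F
    return cv2.projectPoints(c,np.zeros(3),np.zeros(3),K,D)[0][:,0]
def tri(a,b):
    o1,d1=ray('scene',a);o2,d2=ray('top',b);d1/=np.linalg.norm(d1);d2/=np.linalg.norm(d2)
    s=np.linalg.lstsq(np.c_[d1,-d2],o2-o1,rcond=None)[0]
    p,q=o1+d1*s[0],o2+d2*s[1]; return (p+q)/2,np.linalg.norm(p-q)
def crop(im,x0,y0,w,h,s,f):
    c=cv2.resize(im[y0:y0+h,x0:x0+w],None,fx=s,fy=s,interpolation=cv2.INTER_CUBIC)
    for x in range((x0+9)//10*10,x0+w,10):
        cv2.line(c,((x-x0)*s,0),((x-x0)*s,6 if x%50 else 14),(0,255,0),1)
        if x%20==0: cv2.putText(c,str(x),((x-x0)*s,24),0,.35,(0,0,255),1)
    for y in range((y0+9)//10*10,y0+h,10):
        cv2.line(c,(0,(y-y0)*s),(6,(y-y0)*s),(0,255,0),1)
        cv2.putText(c,str(y),(8,(y-y0)*s+4),0,.35,(0,0,255),1)
    cv2.imwrite(f,c)
E
python3 - <<'E'
import h,cv2
print("tops",h.at('top',(345,380),0))
t=cv2.imread('pics/top0.png');s=cv2.imread('pics/scene0.png')
h.crop(t,310,90,80,150,4,'pics/c1.png')
h.crop(t,205,130,100,110,5,'pics/c2.png')
h.crop(s,245,205,120,140,4,'pics/c3.png')
h.crop(s,325,130,130,140,4,'pics/c4.png')
h.crop(t,405,165,90,115,5,'pics/c5.png')
E
```

```text
tops [ 0.01745194 -0.00677915  0.        ]
```

View pics/c1.png

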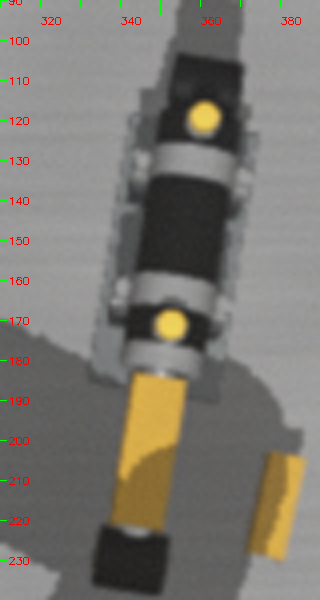

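View pics/c2.png

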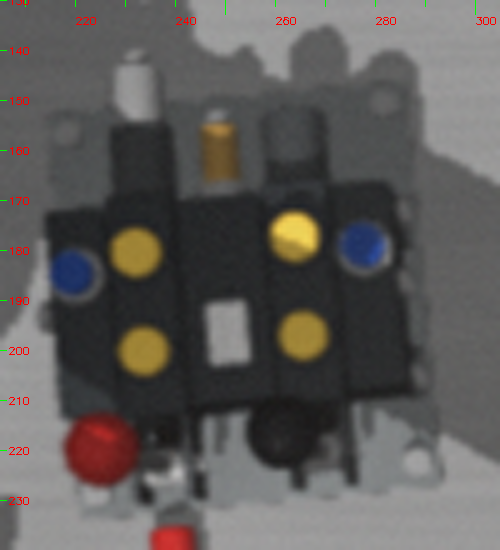

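View pics/c3.png

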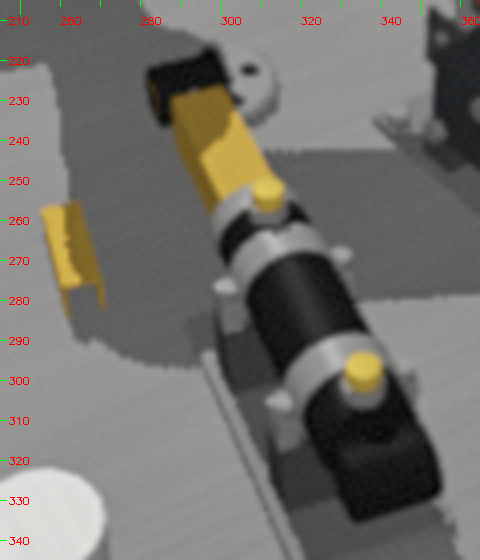

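View pics/c4.png

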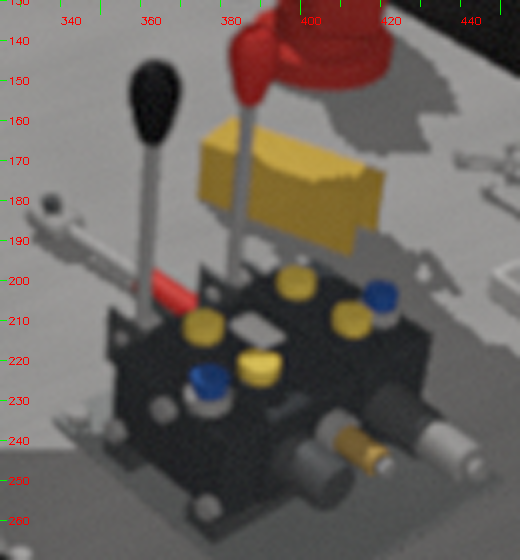

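View pics/c5.png

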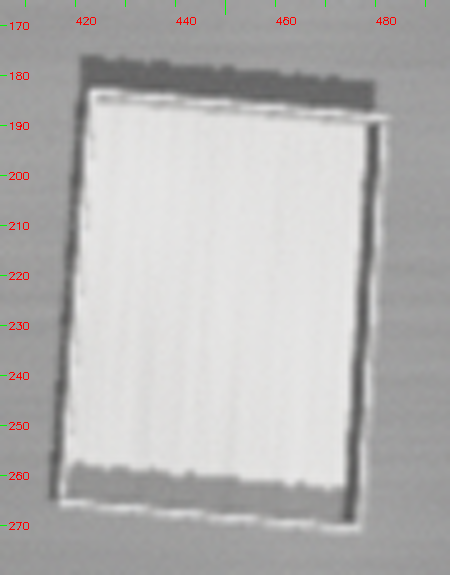

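Candidates for the stop: the channel on the rod at top (347,203), a small loose one at (379,215), and a large loose one at (179,273). The one on the rod sits as described, between gland and eye, and is the middle size. Red knob at top (223,220) / scene (385,147); black at top (260,217) / scene (363,148). Next I'll compute positions and check sizes.

Run:
```python
import h,numpy as np
np.set_printoptions(precision=4,suppress=True)
P=[h.at('top',p,.102) for p in [(343.2,183.2),(356.8,185),(350.8,222.5),(338,221.5)]]
P=np.array(P);print(P, P.mean(0)); d=(P[0]+P[1]-P[2]-P[3])/2; print('len',np.linalg.norm(d),'yaw',np.degrees(np.arctan2(d[1],d[0])), 'w',np.linalg.norm(P[0]-P[1]))
P=[h.at('top',p,.085+.0) for p in [(361,119),(351.5,171)]]; d=P[0]-P[1];print('ports',P,np.degrees(np.arctan2(d[1],d[0])))
# eye top z .107 approx
print('eye',[h.at('top',p,.107) for p in [(342.5,222),(341,237.5)]],h.at('top',(341.7,230),.1))
for nm,b in (('small',[(377.5,203),(383,204.5),(381,229.5),(372,228)]),('large',[(160,250),(181,246),(199,291),(176,301)])):
    q=np.array([h.at('top',p,.04) for p in b]); print(nm,np.linalg.norm(q[0]-q[3]),np.linalg.norm(q[0]-q[1]))
print('red',h.tri((386.5,146),(223.3,219.5)),h.at('top',(223.3,219.5),.270));print('blk',h.tri((364,147),(259.5,216.5)),h.at('top',(259.5,216.5),.27))
q=np.array([h.at('top',p,.03) for p in [(421,183),(480,188.5),(474.5,270.5),(415,264.5)]]);print('tray',q,q.mean(0),np.linalg.norm(np.diff(q,axis=0),axis=1)); d=q[0]-q[3]; print(np.degrees(np.arctan2(d[1],d[0])))
# port plugs z .121
g=[h.at('top',p,.121) for p in [(230,180),(232,200),(262,177),(263.5,197),(218,185),(275.5,179)]];print(np.array(g))
for a,b in((0,1),(2,3)): e=g[a]-g[b]; print(np.degrees(np.arctan2(e[1],e[0])))
for a,b in((0,2),(1,3),(4,5)): e=g[a]-g[b]; print(np.degrees(np.arctan2(e[1],e[0]))-90)
```

```text
[[ 0.5915  0.0007  0.102 ]
 [ 0.5862 -0.0381  0.102 ]
 [ 0.4793 -0.0201  0.102 ]
 [ 0.4822  0.0161  0.102 ]] [ 0.5348 -0.0103  0.102 ]
len 0.10939279543468948 yaw -8.779194953955814 w 0.039099869367943046
ports [array([ 0.7822, -0.0535,  0.085 ]), array([ 0.6291, -0.0246,  0.085 ])] -10.689506212095392
eye [array([0.4805, 0.0037, 0.107 ]), array([0.4369, 0.0082, 0.107 ])] [0.4582 0.0057 0.1   ]
small 0.07620916698001778 0.016894523145833847
large 0.15652727245562603 0.0624345303646337
red (array([0.4779, 0.3068, 0.2627]), np.float64(0.00832274789341299)) [0.4799 0.309  0.27  ]
blk (array([0.4862, 0.2172, 0.2876]), np.float64(8.829965457307016e-06)) [0.4872 0.2193 0.27  ]
tray [[ 0.6008 -0.2372  0.03  ]
 [ 0.5838 -0.4134  0.03  ]
 [ 0.3401 -0.3898  0.03  ]
 [ 0.3578 -0.2146  0.03  ]] [ 0.4706 -0.3138  0.03  ] [0.177  0.2449 0.1761]
-5.318497016071307
[[0.5986 0.3202 0.121 ]
 [0.5421 0.3138 0.121 ]
 [0.607  0.2303 0.121 ]
 [0.5504 0.2257 0.121 ]
 [0.5845 0.3536 0.121 ]
 [0.6013 0.1923 0.121 ]]
6.375179455938988
4.662645022834805
5.3310361553251795
5.383642702532768
5.932519698691976
```

```bash
cat >> h.py <<'E'
def go(target,yaw=None):
    o=status.get_obs(); p=np.array(o['ee_pos']); Rm=R.from_euler('xyz',o['tcp_rot'],degrees=True).as_matrix()
    if yaw is not None: Rm=R.from_euler('xyz',[180,0,yaw],degrees=True).as_matrix()
    t=Rm.T@(np.array(target)-p)*100
    print('pos',p.round(4),'rot',np.round(o['tcp_rot'],1),'travel cm',t.round(2),'f',np.round(o['wrist_force'],1),'t',o['time'],'q',np.round(o['q'],0))
E
python3 -c "
import h; h.go([.535,-.0105,.42],171)"
```

```text
pos [0.1875 0.5171 0.404 ] rot [-179.9    0.   160.1] travel cm [-42.58 -46.67  -1.6 ] f [-0.2 -0.5  0.1] t 0.1 q [70.  5. 10. 95. -0. 90.]
```

>>> move_arm:
  commands:
    - {"claw": 1,"travel": [0,0,-0.8],"turn": -5.5}
    - {"claw": 1,"travel": [0,0,-0.8],"turn": -5.4}

```text
time: 0.27
ee_pos: [0.1874, 0.517, 0.42]
tcp_rot: [-179.9, -0.0, 171.2]
wrist_force: [-0.4, 0.5, 0.1]
opening: 0.0856
```

>>> move_arm:
  commands:
    - {"claw": 1,"travel": [-2.6,-2.85,0],"turn": 0}
    - {"claw": 1,"travel": [-2.6,-2.85,0],"turn": 0}
    - {"claw": 1,"travel": [-2.6,-2.85,0],"turn": 0}
    - {"claw": 1,"travel": [-2.6,-2.85,0],"turn": 0}
    - {"claw": 1,"travel": [-2.6,-2.85,0],"turn": 0}

```text
time: 0.68
ee_pos: [0.2939, 0.3544, 0.4204]
tcp_rot: [-180.0, -0.0, 171.0]
wrist_force: [1.3, 0.3, -0.6]
opening: 0.085
```

>>> move_arm:
  commands:
    - {"claw": 1,"travel": [-2.6,-2.85,0],"turn": 0}
    - {"claw": 1,"travel": [-2.6,-2.85,0],"turn": 0}
    - {"claw": 1,"travel": [-2.6,-2.85,0],"turn": 0}
    - {"claw": 1,"travel": [-2.6,-2.85,0],"turn": 0}
    - {"claw": 1,"travel": [-2.6,-2.85,0],"turn": 0}

```text
time: 1.1
ee_pos: [0.4, 0.193, 0.4206]
tcp_rot: [180.0, 0.0, 171.0]
wrist_force: [1.1, 1.2, 0.5]
opening: 0.0853
```

>>> move_arm:
  commands:
    - {"claw": 1,"travel": [-2.6,-2.85,0],"turn": 0}
    - {"claw": 1,"travel": [-2.6,-2.85,0],"turn": 0}
    - {"claw": 1,"travel": [-2.6,-2.85,0],"turn": 0}
    - {"claw": 1,"travel": [-2.6,-2.85,0],"turn": 0}
    - {"claw": 1,"travel": [0,0,0],"turn": 0}

```text
time: 1.52
ee_pos: [0.4868, 0.0615, 0.4196]
tcp_rot: [-179.9, -0.0, 170.7]
wrist_force: [0.6, -0.2, -0.1]
opening: 0.0854
```

Run:
```python
import h,cv2
h.go([.535,-.0105,.32],171)
s=h.viewer.camera('scene'); h.crop(s,200,130,200,150,4,'pics/s1.png')
```

```text
pos [0.4868 0.0615 0.4196] rot [-179.9   -0.   170.7] travel cm [-5.89 -6.35  9.96] f [ 0.6 -0.2 -0.1] t 1.5167 q [ 7. -3.  4. 97. -0. 17.]
```

View pics/s1.png

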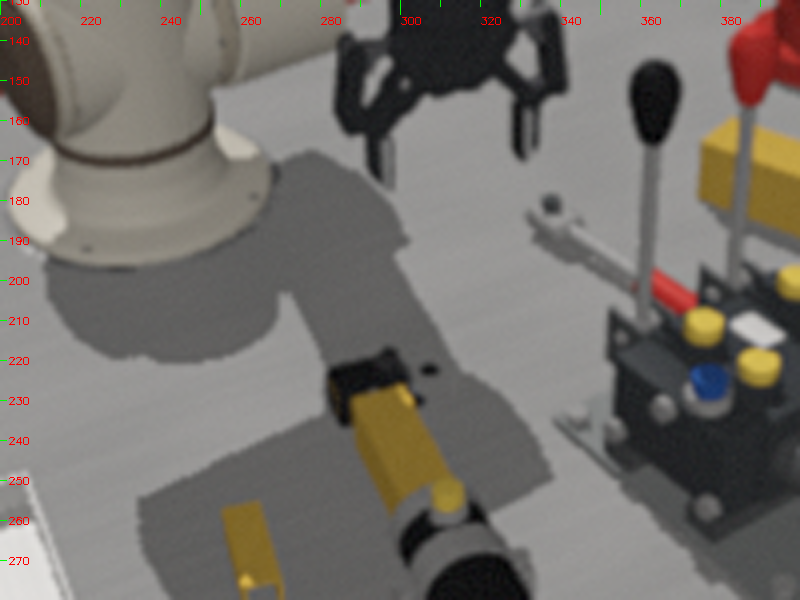

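The gripper is above and short of the stop. The stop runs from about (293,229) to (304,255). I'll check my stop model by projecting it into the scene view.

Run:
```python
import h,cv2,numpy as np
s=cv2.imread('pics/scene0.png');t=cv2.imread('pics/top0.png')
for yaw,c in ((-9.5,(0,0,255)),):
    a=np.radians(yaw);ux=np.array([np.cos(a),np.sin(a),0]);uy=np.array([-ux[1],ux[0],0]);C=np.array([.5345,-.0105,.102])
    P=[C+ux*i*.054+uy*j*.0185 for i,j in((1,1),(1,-1),(-1,-1),(-1,1))]
    for n,im,f,(x0,y0,w,hh) in(('scene',s,'m1',(245,205,100,80)),('top',t,'m2',(310,170,80,75))):
        S=7;cr=cv2.resize(im[y0:y0+hh,x0:x0+w],None,fx=S,fy=S,interpolation=cv2.INTER_CUBIC)
        q=((h.proj(n,np.array(P))-[x0,y0]+.5)*S).astype(int);cv2.polylines(cr,[q],True,c,1);cv2.imwrite(f'pics/{f}.png',cr)
```

```text
(no output)
```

View pics/m1.png

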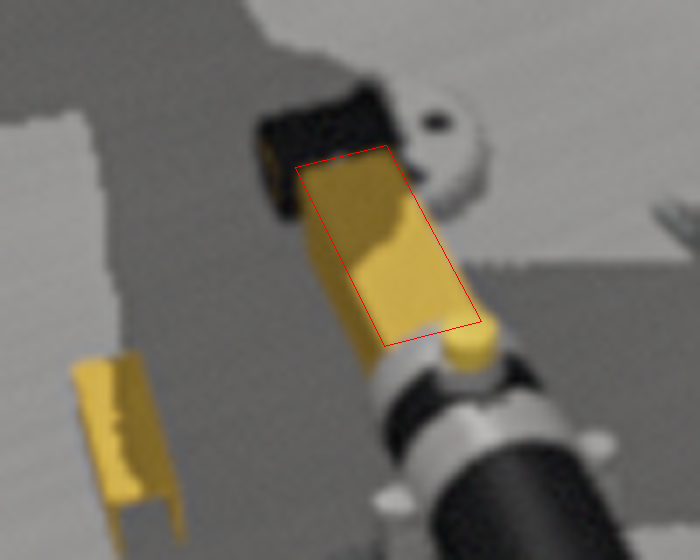

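View pics/m2.png

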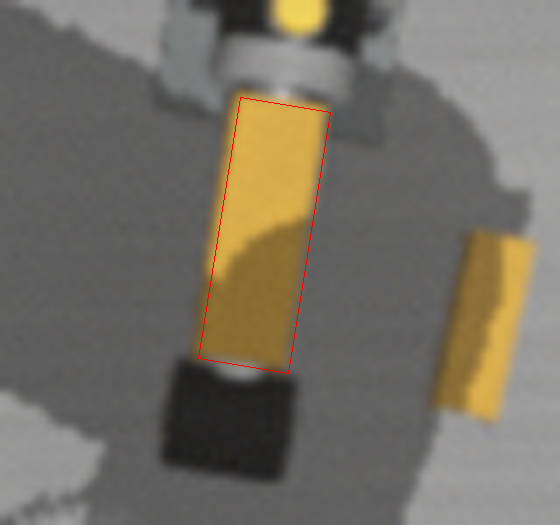

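>>> move_arm:
  commands:
    - {"claw": 1,"travel": [-2.9,-3.0,0],"turn": 0.2}
    - {"claw": 1,"travel": [-3.0,-3.3,0],"turn": 0}
    - {"claw": 1,"travel": [0,0,4],"turn": 0}
    - {"claw": 1,"travel": [0,0,4],"turn": 0}
    - {"claw": 1,"travel": [0,0,0],"turn": 0}

```text
time: 1.98
ee_pos: [0.5292, -0.0029, 0.3317]
tcp_rot: [-179.9, -0.8, 170.8]
wrist_force: [-1.3, 0.6, -2.8]
opening: 0.0852
```

```bash
python3 -c "
import h; h.go([.535,-.0105,.238])"
```

```text
pos [ 0.5292 -0.0029  0.3317] rot [-179.9   -0.8  170.8] travel cm [-0.83 -0.64  9.36] f [-1.3  0.6 -2.8] t 1.9833 q [-0.  2. -1. 88.  0.  9.]
```

>>> move_arm:
  commands:
    - {"claw": 1,"travel": [0,0,0],"turn": 0}
    - {"claw": 1,"travel": [0,0,0],"turn": 0}

```text
time: 2.15
ee_pos: [0.531, -0.0024, 0.3432]
tcp_rot: [180.0, 0.1, 170.8]
wrist_force: [1.1, 0.7, -0.0]
opening: 0.0855
```

```bash
python3 -c "
import h; h.go([.535,-.0105,.238])"
```

```text
pos [ 0.531  -0.0024  0.3432] rot [1.800e+02 1.000e-01 1.708e+02] travel cm [-0.5  -0.74 10.52] f [ 1.1  0.7 -0. ] t 2.15 q [-0.  1. -0. 88.  0.  9.]
```

>>> move_arm:
  commands:
    - {"claw": 1,"travel": [-0.5,-0.7,2.5],"turn": 0.2}
    - {"claw": 1,"travel": [0,0,2.5],"turn": 0}
    - {"claw": 1,"travel": [0,0,2.5],"turn": 0}
    - {"claw": 1,"travel": [0,0,2.5],"turn": 0}
    - {"claw": 1,"travel": [0,0,0],"turn": 0}

```text
time: 2.57
ee_pos: [0.5346, -0.0102, 0.2396]
tcp_rot: [-180.0, -0.1, 170.6]
wrist_force: [-1.2, 0.4, -1.1]
opening: 0.0856
```

```bash
python3 -c "
import h; h.go([.535,-.0105,.238]); import cv2
h.crop(h.viewer.camera('scene'),230,150,140,130,5,'pics/s2.png');h.crop(h.viewer.camera('top'),300,150,100,100,5,'pics/t2.png')"
```

```text
pos [ 0.5346 -0.0102  0.2396] rot [-1.800e+02 -1.000e-01  1.706e+02] travel cm [-0.05 -0.02  0.16] f [-1.2  0.4 -1.1] t 2.5667 q [ -1.   3. -10.  77.   0.   8.]
```

View pics/s2.png

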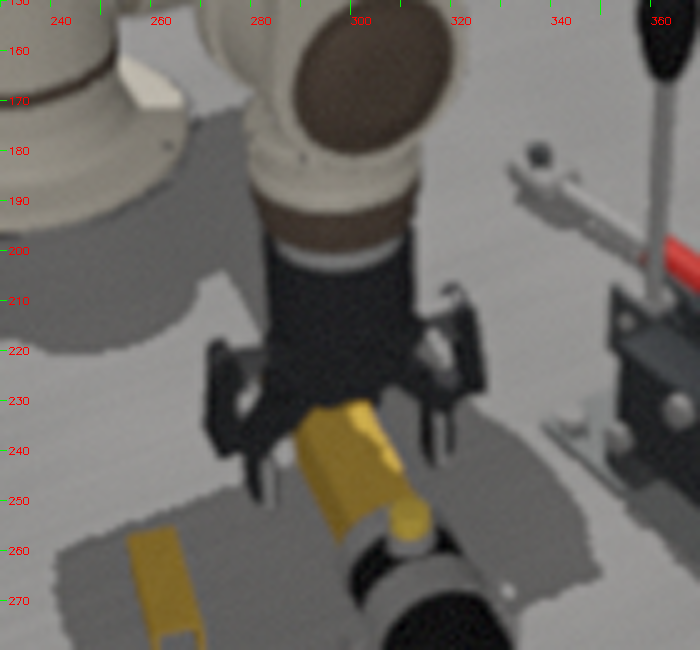

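The jaws straddle the stop evenly, with tips at (283,250) and (318,240). Closing.

>>> move_arm:
  commands:
    - {"claw": -1,"travel": [0,0,0],"turn": 0}
    - {"claw": -1,"travel": [0,0,0],"turn": 0}
    - {"claw": -1,"travel": [0,0,0],"turn": 0}
    - {"claw": -1,"travel": [0,0,0],"turn": 0}
    - {"claw": -1,"travel": [0,0,0],"turn": 0}
  squeeze: 50

```text
time: 3.08
ee_pos: [0.5351, -0.0108, 0.242]
tcp_rot: [180.0, 0.1, 170.6]
wrist_force: [-0.4, 1.6, 6.3]
opening: 0.0362
```

>>> move_arm:
  commands:
    - {"claw": -1,"travel": [0,0,0],"turn": 0}
    - {"claw": -1,"travel": [0,0,0],"turn": 0}
    - {"claw": -1,"travel": [0,0,0],"turn": 0}
    - {"claw": -1,"travel": [0,0,0],"turn": 0}
    - {"claw": -1,"travel": [0,0,0],"turn": 0}

```text
time: 3.5
ee_pos: [0.5351, -0.0108, 0.242]
tcp_rot: [180.0, 0.1, 170.6]
wrist_force: [0.1, 0.9, 5.6]
opening: 0.0364
```

>>> move_arm:
  commands:
    - {"claw": -1,"travel": [0,0,-0.8],"turn": 0}
    - {"claw": -1,"travel": [0,0,-1.5],"turn": 0}
    - {"claw": -1,"travel": [0,0,-2.5],"turn": 0}
    - {"claw": -1,"travel": [0,0,-3],"turn": 0}
    - {"claw": -1,"travel": [0,0,-2.2],"turn": 0}

```text
time: 3.92
ee_pos: [0.5345, -0.0109, 0.3428]
tcp_rot: [-180.0, 0.0, 170.6]
wrist_force: [0.7, -0.4, -3.8]
opening: 0.0364
```

>>> move_arm:
  commands:
    - {"claw": -1,"travel": [0,0,0],"turn": 0}
    - {"claw": -1,"travel": [0,0,0],"turn": 0}

```text
time: 4.08
ee_pos: [0.5349, -0.0109, 0.3414]
tcp_rot: [180.0, 0.1, 170.6]
wrist_force: [0.7, -0.8, -4.6]
opening: 0.0364
```

```bash
python3 -c "
import h; h.go([.470,-.314,.34]); import cv2
h.crop(h.viewer.camera('scene'),200,130,200,150,4,'pics/s3.png')"
```

```text
pos [ 0.5349 -0.0109  0.3414] rot [1.800e+02 1.000e-01 1.706e+02] travel cm [  1.44 -30.96   0.13] f [ 0.7 -0.8 -4.6] t 4.0833 q [-1.  2. -0. 88. -0.  8.]
```

View pics/s3.png

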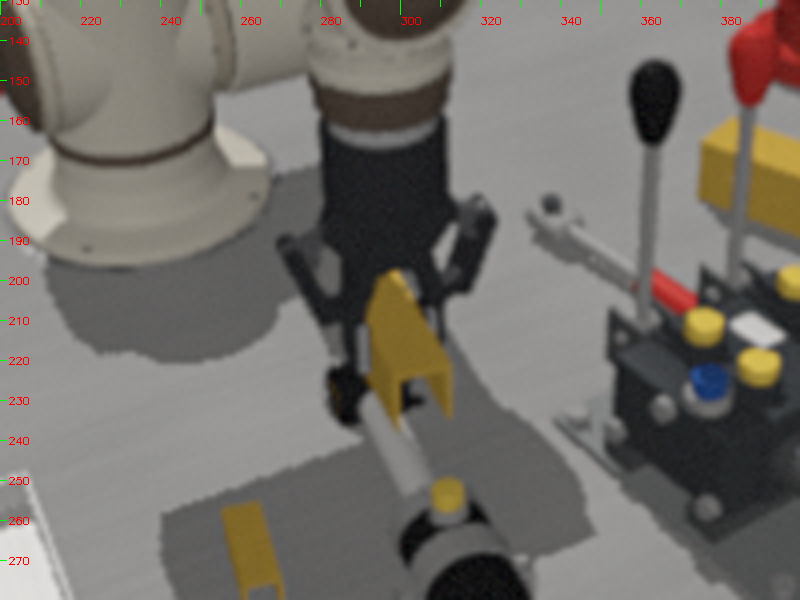

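The stop hangs level in the jaws at (300,210), and the rod is bare. Moving to the tray.

>>> move_arm:
  commands:
    - {"claw": -1,"travel": [0.1,-1.5,0],"turn": 0}
    - {"claw": -1,"travel": [0.15,-3,0],"turn": 0}
    - {"claw": -1,"travel": [0.15,-3,0],"turn": 0}
    - {"claw": -1,"travel": [0.15,-3,0],"turn": 0}
    - {"claw": -1,"travel": [0.15,-3,0],"turn": 0}

```text
time: 4.55
ee_pos: [0.5049, -0.1439, 0.3383]
tcp_rot: [180.0, -0.2, 170.6]
wrist_force: [0.4, -0.9, -4.2]
opening: 0.0362
```

>>> move_arm:
  commands:
    - {"claw": -1,"travel": [0.15,-3,0],"turn": 0}
    - {"claw": -1,"travel": [0.15,-3,0],"turn": 0}
    - {"claw": -1,"travel": [0.15,-3,0],"turn": 0}
    - {"claw": -1,"travel": [0.15,-3,0],"turn": 0}
    - {"claw": -1,"travel": [0.15,-3,0],"turn": 0}

```text
time: 4.97
ee_pos: [0.4729, -0.2909, 0.3383]
tcp_rot: [179.9, -0.2, 170.6]
wrist_force: [0.7, 0.1, -3.7]
opening: 0.0364
```

>>> move_arm:
  commands:
    - {"claw": -1,"travel": [0,-2,0],"turn": 0}
    - {"claw": -1,"travel": [0,0,0],"turn": 0}
    - {"claw": -1,"travel": [0,0,0],"turn": 0}

```text
time: 5.22
ee_pos: [0.4699, -0.3103, 0.3383]
tcp_rot: [179.9, -0.2, 170.4]
wrist_force: [1.0, 0.2, -4.5]
opening: 0.0366
```

```bash
python3 -c "
import h; h.go([.470,-.314,.189]); import cv2
h.crop(h.viewer.camera('scene'),110,130,200,150,4,'pics/s4.png')"
```

```text
pos [ 0.4699 -0.3103  0.3383] rot [179.9  -0.2 170.4] travel cm [-0.13 -0.39 14.93] f [ 1.   0.2 -4.5] t 5.2167 q [-33.   6.   4.  88.   0. -24.]
```

View pics/s4.png

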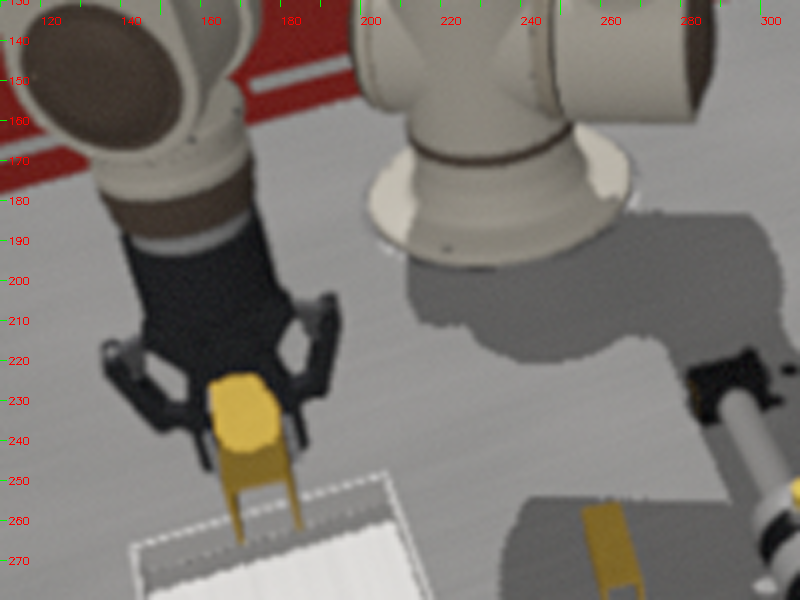

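>>> move_arm:
  commands:
    - {"claw": -1,"travel": [0,0,2],"turn": 0}
    - {"claw": -1,"travel": [0,0,3.5],"turn": 0}
    - {"claw": -1,"travel": [0,0,3.5],"turn": 0}
    - {"claw": -1,"travel": [0,0,3],"turn": 0}
    - {"claw": -1,"travel": [0,0,1.5],"turn": 0}

```text
time: 5.68
ee_pos: [0.4695, -0.3074, 0.2005]
tcp_rot: [179.8, -0.3, 170.7]
wrist_force: [-0.8, -0.2, -4.3]
opening: 0.0368
```

>>> move_arm:
  commands:
    - {"claw": -1,"travel": [0,0,0.5],"turn": 0}
    - {"claw": -1,"travel": [0,0,0],"turn": 0}
    - {"claw": -1,"travel": [0,0,0],"turn": 0}

```text
time: 5.93
ee_pos: [0.4709, -0.3089, 0.2014]
tcp_rot: [-180.0, 0.0, 170.6]
wrist_force: [0.4, 0.3, -3.3]
opening: 0.0365
```

>>> move_arm:
  commands:
    - {"claw": -1,"travel": [0,0,0.6],"turn": 0}
    - {"claw": -1,"travel": [0,0,0.4],"turn": 0}
    - {"claw": -1,"travel": [0,0,0.2],"turn": 0}
    - {"claw": -1,"travel": [0,0,0.1],"turn": 0}
    - {"claw": -1,"travel": [0,0,0],"turn": 0}

```text
time: 6.35
ee_pos: [0.4705, -0.3094, 0.1876]
tcp_rot: [180.0, -0.0, 170.6]
wrist_force: [-0.1, 0.6, -4.0]
opening: 0.0365
```

>>> move_arm:
  commands:
    - {"claw": -1,"travel": [0,0,0.1],"turn": 0}
    - {"claw": -1,"travel": [0,0,0.1],"turn": 0}
    - {"claw": -1,"travel": [0,0,0],"turn": 0}

```text
time: 6.6
ee_pos: [0.4705, -0.3095, 0.1867]
tcp_rot: [-180.0, 0.0, 170.6]
wrist_force: [-3.2, 0.2, 4.1]
opening: 0.0365
```

Contact came at the expected height. Opening slowly.

>>> move_arm:
  commands:
    - {"claw": -0.1,"travel": [0,0,0],"turn": 0}
    - {"claw": 0.1,"travel": [0,0,0],"turn": 0}
    - {"claw": 0.2,"travel": [0,0,0],"turn": 0}
    - {"claw": 0.4,"travel": [0,0,0],"turn": 0}
    - {"claw": 0.5,"travel": [0,0,0],"turn": 0}

```text
time: 7.02
ee_pos: [0.4706, -0.3094, 0.1857]
tcp_rot: [-180.0, 0.0, 170.6]
wrist_force: [-0.2, 0.0, -0.9]
opening: 0.064
```

>>> move_arm:
  commands:
    - {"claw": 0.5,"travel": [0,0,0],"turn": 0}
    - {"claw": 0.5,"travel": [0,0,-1.5],"turn": 0}
    - {"claw": 0.5,"travel": [0,0,-3],"turn": 0}
    - {"claw": 0.5,"travel": [0,0,-4],"turn": 0}
    - {"claw": 0.5,"travel": [0,0,-4],"turn": 0}

```text
time: 7.43
ee_pos: [0.4701, -0.3091, 0.3114]
tcp_rot: [180.0, -0.1, 170.6]
wrist_force: [0.2, -0.9, 0.7]
opening: 0.0638
```

>>> move_arm:
  commands:
    - {"claw": 0.5,"travel": [0,0,-4],"turn": 0}
    - {"claw": 0.5,"travel": [0,0,-4],"turn": 0}
    - {"claw": 0.5,"travel": [0,0,-2],"turn": 0}
    - {"claw": 0.5,"travel": [0,0,0],"turn": 0}

```text
time: 7.77
ee_pos: [0.4705, -0.3094, 0.4165]
tcp_rot: [-179.8, 0.4, 170.6]
wrist_force: [0.3, 0.3, 0.4]
opening: 0.0636
```

```bash
python3 -c "
import h; h.go([.470,-.314,.189]); import cv2
h.crop(h.viewer.camera('scene'),110,200,200,150,4,'pics/s5.png')"
```

```text
pos [ 0.4705 -0.3094  0.4165] rot [-179.8    0.4  170.6] travel cm [ 0.15 -0.39 22.75] f [0.3 0.3 0.4] t 7.7667 q [-33.   7.  13.  96.   0. -24.]
```

View pics/s5.png

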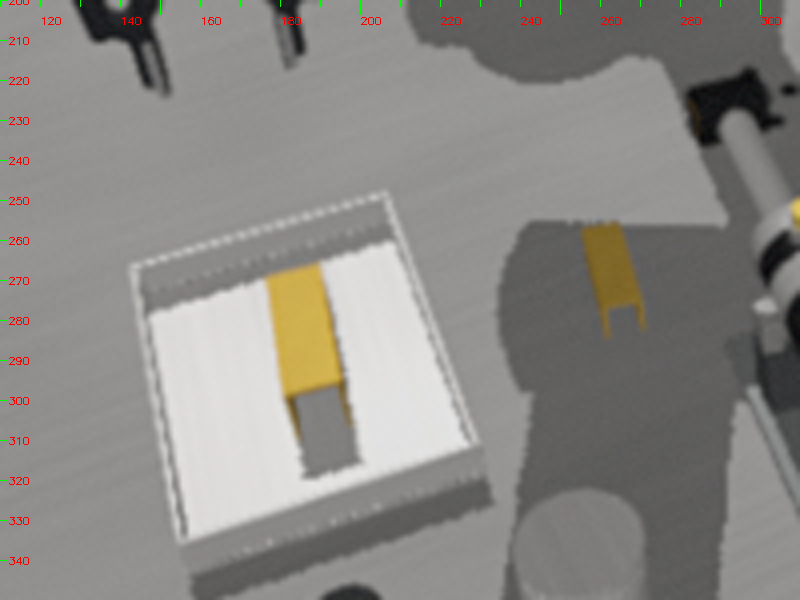

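The stop lies in the tray at (182,282), upright and inside the walls. Next is the boom lever: turn to yaw 185.4 and approach with closed fingers behind the red knob.

>>> move_arm:
  commands:
    - {"claw": -1,"travel": [0,0,-1.5],"turn": -5}
    - {"claw": -1,"travel": [0,0,-1.5],"turn": -5}
    - {"claw": -1,"travel": [0,0,-1.0],"turn": -4.8}
    - {"claw": -1,"travel": [0,0,0],"turn": 0}

```text
time: 8.15
ee_pos: [0.4706, -0.3094, 0.4515]
tcp_rot: [-180.0, 0.1, -174.4]
wrist_force: [-0.4, 1.0, -0.2]
opening: 0.016
```

```bash
python3 -c "
import h; h.go([.40,.30,.455]);h.go([.38,-.31,.455])"
```

```text
pos [ 0.4706 -0.3094  0.4515] rot [-1.800e+02  1.000e-01 -1.744e+02] travel cm [ 1.09 61.34 -0.39] f [-0.4  1.  -0.2] t 8.15 q [-33.   8.  19. 101.   0. -39.]
pos [ 0.4706 -0.3094  0.4515] rot [-1.800e+02  1.000e-01 -1.744e+02] travel cm [ 9.02  0.82 -0.36] f [-0.4  1.  -0.2] t 8.15 q [-33.   8.  19. 101.   0. -39.]
```

>>> move_arm:
  commands:
    - {"claw": -1,"travel": [0.6,3.5,0],"turn": 0}
    - {"claw": -1,"travel": [0.6,3.5,0],"turn": 0}
    - {"claw": -1,"travel": [0,3.5,0],"turn": 0}
    - {"claw": -1,"travel": [0,3.5,0],"turn": 0}
    - {"claw": -1,"travel": [0,3.5,0],"turn": 0}

```text
time: 8.57
ee_pos: [0.4416, -0.135, 0.4489]
tcp_rot: [180.0, -0.1, -174.9]
wrist_force: [0.5, 0.6, 0.7]
opening: 0.0
```

>>> move_arm:
  commands:
    - {"claw": -1,"travel": [0,3.5,0],"turn": 0}
    - {"claw": -1,"travel": [0,3.5,0],"turn": 0}
    - {"claw": -1,"travel": [0,3.5,0],"turn": 0}
    - {"claw": -1,"travel": [0,3.5,0],"turn": 0}
    - {"claw": -1,"travel": [0,3.5,0],"turn": 0}

```text
time: 8.98
ee_pos: [0.4252, 0.0395, 0.4491]
tcp_rot: [-180.0, -0.1, -174.8]
wrist_force: [0.5, 0.5, 0.3]
opening: 0.0004
```

>>> move_arm:
  commands:
    - {"claw": -1,"travel": [0,3.5,0],"turn": 0}
    - {"claw": -1,"travel": [0,3.5,0],"turn": 0}
    - {"claw": -1,"travel": [0,3.5,0],"turn": 0}
    - {"claw": -1,"travel": [0,3.5,0],"turn": 0}
    - {"claw": -1,"travel": [0,0,0],"turn": 0}

```text
time: 9.4
ee_pos: [0.4121, 0.1817, 0.4484]
tcp_rot: [180.0, -0.1, -174.6]
wrist_force: [0.1, 0.8, 0.9]
opening: 0.0001
```

```bash
python3 -c "
import h; h.go([.405,.300,.412])"
```

```text
pos [0.4121 0.1817 0.4484] rot [ 1.800e+02 -1.000e-01 -1.746e+02] travel cm [-0.43 11.84  3.65] f [0.1 0.8 0.9] t 9.4 q [ 24.  -7.   3. 100.   0.  18.]
```

>>> move_arm:
  commands:
    - {"claw": -1,"travel": [0,3.5,0],"turn": 0}
    - {"claw": -1,"travel": [0,3.5,0],"turn": 0}
    - {"claw": -1,"travel": [0,3.5,0],"turn": 0}
    - {"claw": -1,"travel": [0,1.2,1.5],"turn": 0}
    - {"claw": -1,"travel": [0,0,2.2],"turn": 0}

```text
time: 9.82
ee_pos: [0.4015, 0.2964, 0.4126]
tcp_rot: [180.0, 0.0, -174.6]
wrist_force: [0.5, 0.1, 0.1]
opening: -0.0004
```

>>> move_arm:
  commands:
    - {"claw": -1,"travel": [0,0,0],"turn": 0}
    - {"claw": -1,"travel": [0,0,0],"turn": 0}

```text
time: 9.98
ee_pos: [0.4015, 0.2936, 0.4119]
tcp_rot: [-179.9, -0.2, -174.7]
wrist_force: [-1.2, -0.2, 0.5]
opening: -0.0002
```

```bash
python3 -c "
import h; h.go([.449,.3047,.412])
h.crop(h.viewer.camera('scene'),290,60,160,130,5,'pics/s6.png');h.crop(h.viewer.camera('top'),180,150,140,110,5,'pics/t6.png')"
```

```text
pos [0.4015 0.2936 0.4119] rot [-179.9   -0.2 -174.7] travel cm [-4.83  0.67 -0.02] f [-1.2 -0.2  0.5] t 9.9833 q [36. -2.  4. 96. -0. 31.]
```

View pics/s6.png

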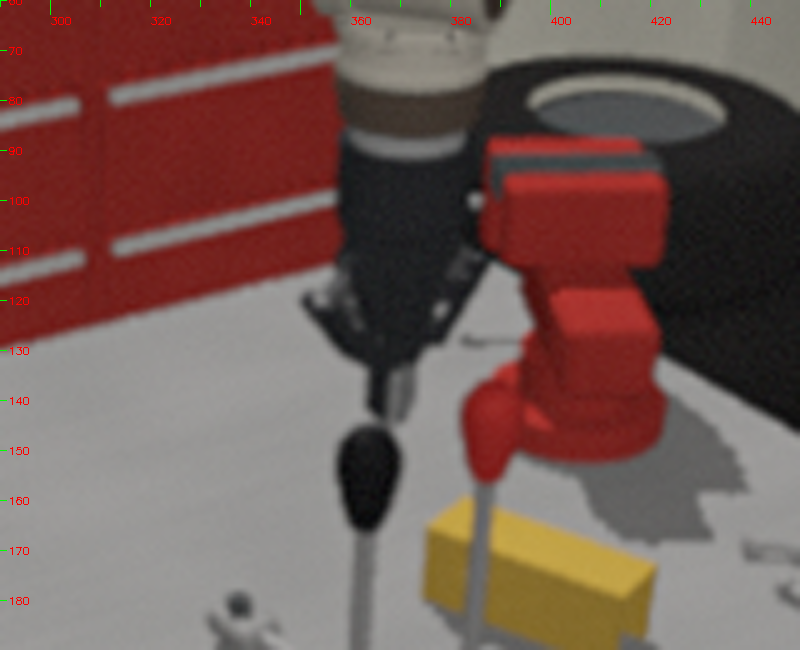

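View pics/t6.png

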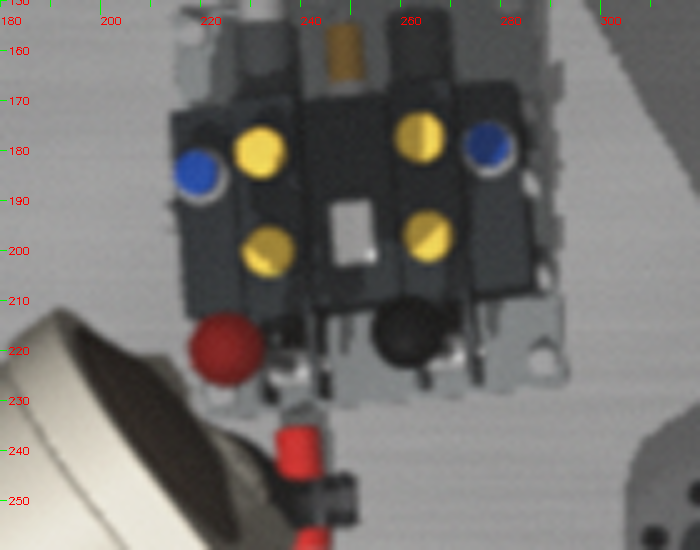

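The fingertips are at scene (368,141), still short of the red knob at (388,147). My top-view readings of the knobs were slightly off: red is at (225.2,220) and black at (261.6,216.5). Recomputing.

Run:
```python
import h,numpy as np
r=(225.2,219.9);b=(261.6,216.5)
print(h.tri((388,146.5),r),h.at('top',r,.272));print(h.tri((363.8,155.5),b),h.at('top',b,.272))
h.go([.449,.3047,.412]); o=h.status.get_obs(); print(h.proj('scene',[o['ee_pos']-np.array([0,0,.173])]))
print(h.proj('scene',[[.479,.304,.265],[.487,.215,.265]]))
```

```text
(array([0.47933853, 0.30586597, 0.26144854]), np.float64(5.565228381384316e-05)) [0.47879544 0.30386861 0.272     ]
(array([0.48808292, 0.21561232, 0.26295101]), np.float64(0.0018402542131135998)) [0.48706531 0.21382784 0.272     ]
pos [0.4018 0.2933 0.4142] rot [ 180.     0.  -174.7] travel cm [-4.8   0.7   0.23] f [ 0.1 -0.3  0.3] t 10.0833 q [36. -2.  4. 96. -0. 31.]
[[367.73491568 142.89890534]]
[[387.49079659 145.48889362]
 [363.07644949 154.75321862]]
```

>>> move_arm:
  commands:
    - {"claw": -1,"travel": [0,0.45,0.2],"turn": 0}
    - {"claw": -1,"travel": [-2,0,0],"turn": 0}
    - {"claw": -1,"travel": [-2,0,0],"turn": 0}
    - {"claw": -1,"travel": [-0.3,0,0],"turn": 0}
    - {"claw": -1,"travel": [0,0,0],"turn": 0}

```text
time: 10.5
ee_pos: [0.445, 0.3022, 0.4119]
tcp_rot: [180.0, 0.0, -174.7]
wrist_force: [-1.3, 0.7, 0.3]
opening: -0.0001
```

>>> move_arm:
  commands:
    - {"claw": -1,"travel": [-0.8,0,0],"turn": 0}
    - {"claw": -1,"travel": [-0.8,0,0],"turn": 0}
    - {"claw": -1,"travel": [-0.8,0,0],"turn": 0}
    - {"claw": -1,"travel": [-0.8,0,0],"turn": 0}
    - {"claw": -1,"travel": [0,0,0],"turn": 0}

```text
time: 10.92
ee_pos: [0.4772, 0.3054, 0.4113]
tcp_rot: [-180.0, 0.0, -174.7]
wrist_force: [-1.1, 0.6, 0.8]
opening: 0.0001
```

```bash
python3 -c "
import h; h.go([.53,.310,.412])
h.crop(h.viewer.camera('scene'),310,60,140,130,5,'pics/s7.png')"
```

```text
pos [0.4772 0.3054 0.4113] rot [-180.     0.  -174.7] travel cm [-5.3  -0.04 -0.07] f [-1.1  0.6  0.8] t 10.9167 q [33.  7. 14. 96. -0. 27.]
```

View pics/s7.png

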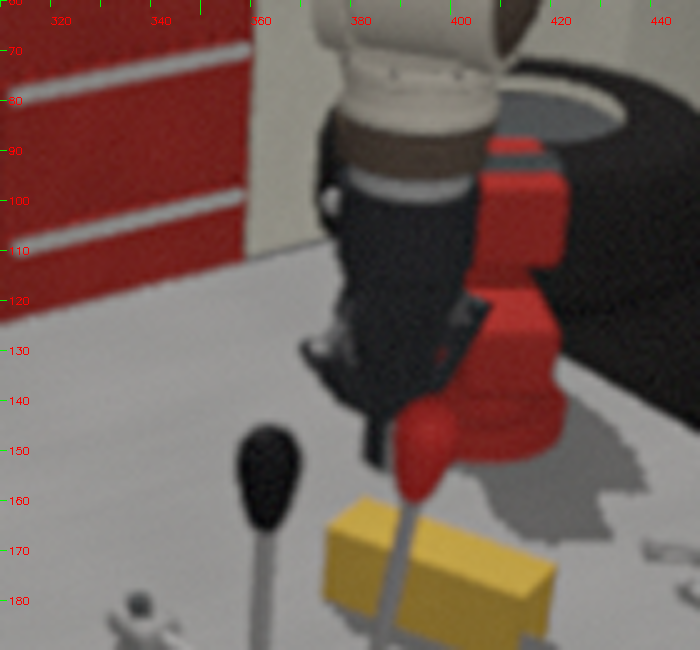

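The fingers are behind the red knob at (393,150) and the lever has begun to tilt. Continuing slowly.

>>> move_arm:
  commands:
    - {"claw": -1,"travel": [-0.7,0,0],"turn": 0}
    - {"claw": -1,"travel": [-0.6,0,0],"turn": 0}
    - {"claw": -1,"travel": [0,0,0],"turn": 0}

```text
time: 11.22
ee_pos: [0.4897, 0.3067, 0.4113]
tcp_rot: [-180.0, -0.0, -174.6]
wrist_force: [-2.1, -0.1, 0.7]
opening: 0.0
```

>>> move_arm:
  commands:
    - {"claw": -1,"travel": [-0.5,0,0],"turn": 0}
    - {"claw": -1,"travel": [-0.5,0,0],"turn": 0}
    - {"claw": -1,"travel": [0,0,0],"turn": 0}

```text
time: 11.47
ee_pos: [0.4982, 0.3075, 0.411]
tcp_rot: [-180.0, -0.3, -174.6]
wrist_force: [-13.9, -1.2, -1.7]
opening: 0.0001
```

>>> move_arm:
  commands:
    - {"claw": -1,"travel": [-0.5,0,0],"turn": 0}
    - {"claw": -1,"travel": [-0.5,0,0],"turn": 0}
    - {"claw": -1,"travel": [0,0,0],"turn": 0}

```text
time: 11.72
ee_pos: [0.5084, 0.3086, 0.4098]
tcp_rot: [-179.9, -0.3, -174.6]
wrist_force: [-8.8, -0.3, -6.2]
opening: 0.0
```

```bash
python3 -c "
import h; h.go([.53,.310,.412])
h.crop(h.viewer.camera('scene'),310,60,140,130,5,'pics/s8.png')"
```

```text
pos [0.5084 0.3086 0.4098] rot [-179.9   -0.3 -174.6] travel cm [-2.16 -0.06 -0.24] f [-8.8 -0.3 -6.2] t 11.7167 q [31. 12. 18. 97.  0. 26.]
```

View pics/s8.png

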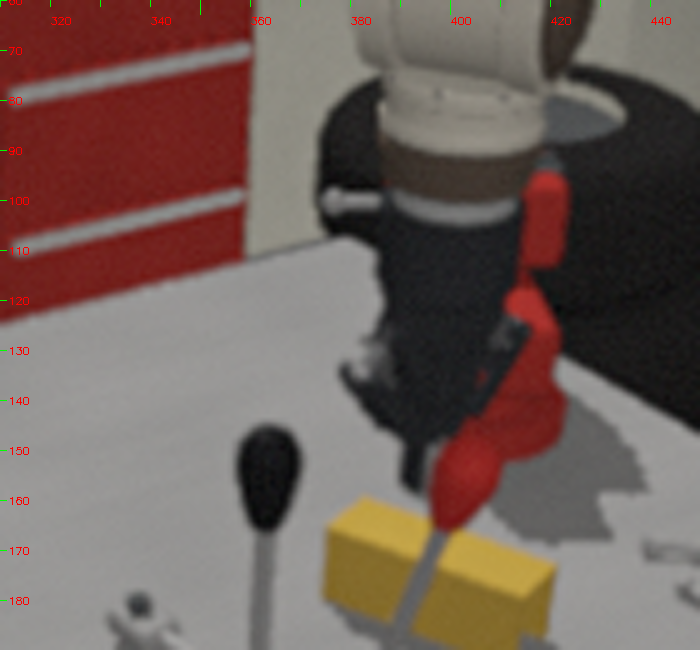

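The 14 N detent peak is passed and the knob is at about (401,156). Continuing.

>>> move_arm:
  commands:
    - {"claw": -1,"travel": [-0.5,0,0],"turn": 0}
    - {"claw": -1,"travel": [-0.5,0,0],"turn": 0}
    - {"claw": -1,"travel": [0,0,0],"turn": 0}

```text
time: 12.02
ee_pos: [0.5194, 0.3095, 0.4111]
tcp_rot: [-180.0, -0.0, -174.6]
wrist_force: [0.2, -0.4, -0.4]
opening: 0.0004
```

>>> move_arm:
  commands:
    - {"claw": -1,"travel": [-0.5,0,0],"turn": 0}
    - {"claw": -1,"travel": [-0.3,0,0],"turn": 0}
    - {"claw": -1,"travel": [0,0,0],"turn": 0}

```text
time: 12.27
ee_pos: [0.5274, 0.3101, 0.4118]
tcp_rot: [180.0, 0.1, -174.6]
wrist_force: [0.1, -0.7, -0.3]
opening: 0.0005
```

```bash
python3 -c "
import h; h.go([.53,.310,.412])
h.crop(h.viewer.camera('scene'),310,60,140,130,5,'pics/s9.png')"
```

```text
pos [0.5274 0.3101 0.4118] rot [ 1.800e+02  1.000e-01 -1.746e+02] travel cm [-0.26 -0.03 -0.02] f [ 0.1 -0.7 -0.3] t 12.2667 q [30. 14. 21. 97. -0. 25.]
```

View pics/s9.png

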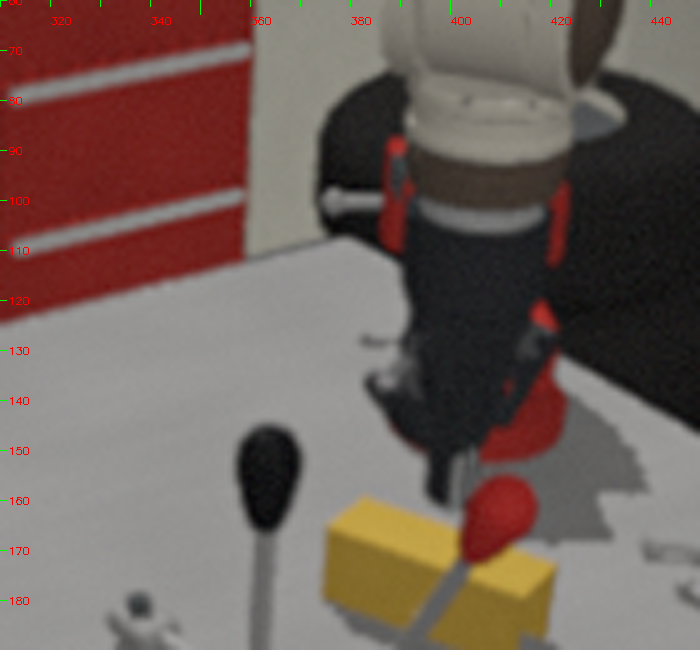

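The reading fell to zero and the knob has snapped ahead to (408,164), with a gap to the fingers, so it has latched. Backing off.

>>> move_arm:
  commands:
    - {"claw": -1,"travel": [2,0,0],"turn": 0}
    - {"claw": -1,"travel": [3.5,0,0],"turn": 0}
    - {"claw": -1,"travel": [3.5,0,0],"turn": 0}
    - {"claw": -1,"travel": [3.3,0,-1],"turn": 0}
    - {"claw": -1,"travel": [0,0,-2],"turn": 5.2}

```text
time: 12.73
ee_pos: [0.3997, 0.2974, 0.4402]
tcp_rot: [-179.8, -0.3, -179.7]
wrist_force: [-0.4, 0.2, 0.4]
opening: -0.0001
```

>>> move_arm:
  commands:
    - {"claw": -1,"travel": [0,0,0],"turn": 5.1}
    - {"claw": -1,"travel": [0,0,0],"turn": 5.1}
    - {"claw": -1,"travel": [0,0,0],"turn": 0}
    - {"claw": -1,"travel": [0,0,0],"turn": 0}

```text
time: 13.07
ee_pos: [0.4042, 0.2985, 0.4418]
tcp_rot: [180.0, 0.0, 170.1]
wrist_force: [-0.0, 0.8, -0.4]
opening: 0.0
```

```bash
python3 -c "
import h; h.go([.399,.016,.44])"
```

```text
pos [0.4042 0.2985 0.4418] rot [180.    0.  170.1] travel cm [ -4.33 -27.92   0.18] f [-0.   0.8 -0.4] t 13.0667 q [36. -1.  9. 99. -0. 46.]
```

>>> move_arm:
  commands:
    - {"claw": -1,"travel": [-0.5,-3.4,0],"turn": 0}
    - {"claw": -1,"travel": [-0.5,-3.4,0],"turn": 0}
    - {"claw": -1,"travel": [-0.5,-3.4,0],"turn": 0}
    - {"claw": -1,"travel": [-0.5,-3.4,0],"turn": 0}
    - {"claw": -1,"travel": [-0.5,-3.4,0],"turn": 0}

```text
time: 13.48
ee_pos: [0.399, 0.1254, 0.4415]
tcp_rot: [-180.0, -0.0, 170.2]
wrist_force: [0.5, 0.2, -0.6]
opening: 0.0001
```

>>> move_arm:
  commands:
    - {"claw": -1,"travel": [-0.5,-3.4,0],"turn": 0}
    - {"claw": -1,"travel": [-0.5,-3.4,0],"turn": 0}
    - {"claw": -1,"travel": [-0.5,-3.4,0],"turn": 0}
    - {"claw": -1,"travel": [0,0,0],"turn": 0}
    - {"claw": -1,"travel": [0,0,0],"turn": 0}

```text
time: 13.9
ee_pos: [0.3963, 0.0222, 0.4417]
tcp_rot: [180.0, 0.0, 169.9]
wrist_force: [-0.1, 0.0, 0.6]
opening: -0.0001
```

```bash
python3 -c "
import h,cv2; h.go([.399,.016,.243])
s=h.viewer.camera('scene');h.crop(s,320,120,130,130,5,'pics/s10.png');h.crop(s,250,180,130,100,6,'pics/s10b.png');t=h.viewer.camera('top');h.crop(t,200,140,120,110,5,'pics/t10.png')"
```

```text
pos [0.3963 0.0222 0.4417] rot [180.    0.  169.9] travel cm [-0.37 -0.56 19.87] f [-0.1  0.   0.6] t 13.9 q [  3. -15.  -4. 101.   0.  13.]
```

View pics/s10.png

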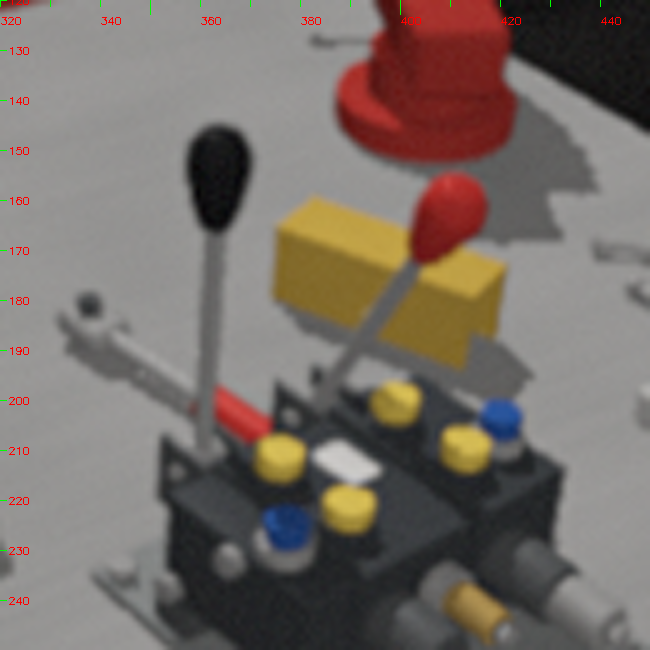

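View pics/t10.png

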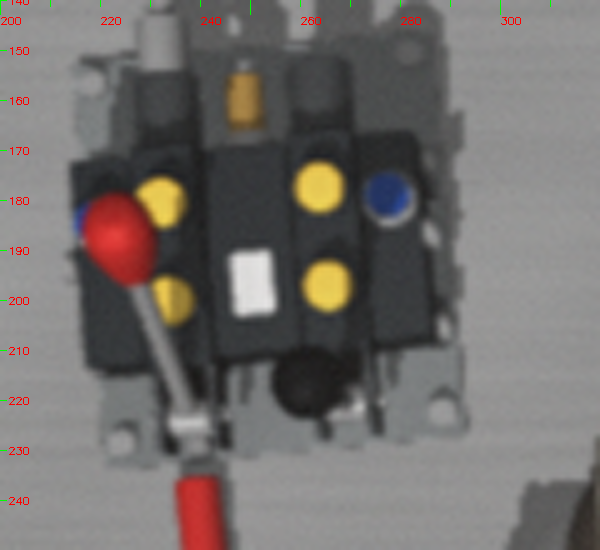

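View pics/s10b.png

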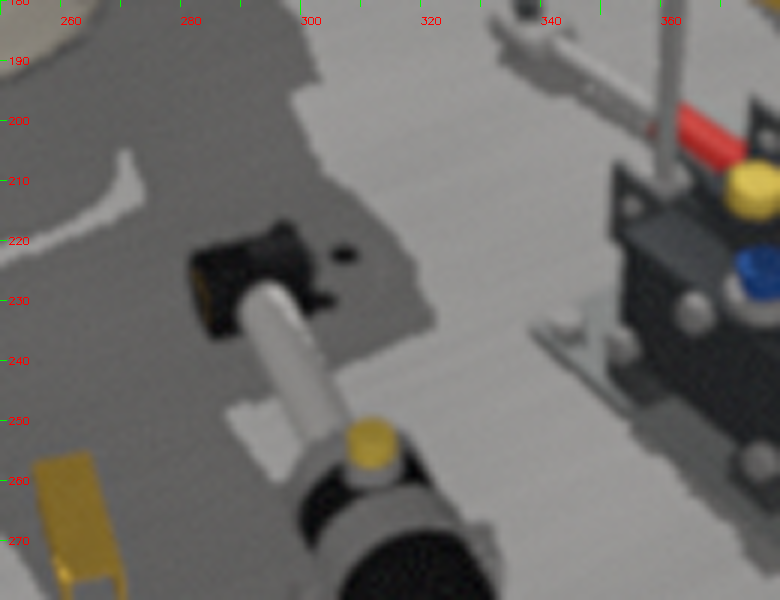

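The boom lever stands free and tilted, with its knob at scene (409.5,163) and top (223,187); the bucket lever is upright. Checking the angle against the model and correcting the eye approach.

Run:
```python
import h,numpy as np
for th in(.37,.41,.45):
    P=[[.479+.19*np.sin(th)*.9956,.305+.19*np.sin(th)*.094,.075+.19*np.cos(th)]]; print(th,h.proj('scene',P),h.proj('top',P))
print(h.tri((409.5,163),(223.3,187.3)))
print('eye', h.proj('scene',[[.458,.0057,.085]]),h.proj('top',[[.458,.0057,.085]]))
```

```text
0.37 [[404.90337022 159.32044939]] [[224.03122017 193.19683046]]
0.41 [[406.65405634 161.30400263]] [[224.02348883 190.57354207]]
0.45 [[408.36915362 163.36916776]] [[224.04026874 188.02490278]]
(array([0.56312185, 0.31460566, 0.24756961]), np.float64(0.0005223797482986081))
eye [[292.07550211 226.25094742]] [[341.40253733 230.20591361]]
```

Lever is at 0.45 rad, in float, and the eye model matches. Lowering behind the eye.

>>> move_arm:
  commands:
    - {"claw": -1,"travel": [-0.4,-0.5,3],"turn": 0}
    - {"claw": -1,"travel": [0,0,4],"turn": 0}
    - {"claw": -1,"travel": [0,0,4],"turn": 0}
    - {"claw": -1,"travel": [0,0,4],"turn": 0}
    - {"claw": -1,"travel": [0,0,2.5],"turn": 0}

```text
time: 14.42
ee_pos: [0.3985, 0.0194, 0.2627]
tcp_rot: [-180.0, -0.2, 170.2]
wrist_force: [-1.2, 0.0, -0.4]
opening: -0.0006
```

>>> move_arm:
  commands:
    - {"claw": -1,"travel": [0,0,1.5],"turn": 0}
    - {"claw": -1,"travel": [0,0,0],"turn": 0}
    - {"claw": -1,"travel": [0,0,0],"turn": 0}

```text
time: 14.67
ee_pos: [0.3993, 0.0191, 0.2515]
tcp_rot: [-180.0, -0.1, 170.1]
wrist_force: [0.3, -0.4, 0.2]
opening: -0.0001
```

```bash
python3 -c "
import h,cv2; h.go([.399,.016,.243])
s=h.viewer.camera('scene');h.crop(s,220,140,160,120,5,'pics/s11.png')"
```

```text
pos [0.3993 0.0191 0.2515] rot [-1.800e+02 -1.000e-01  1.701e+02] travel cm [-0.03 -0.31  0.85] f [ 0.3 -0.4  0.2] t 14.6667 q [  3. -16. -26.  80.   0.  13.]
```

View pics/s11.png

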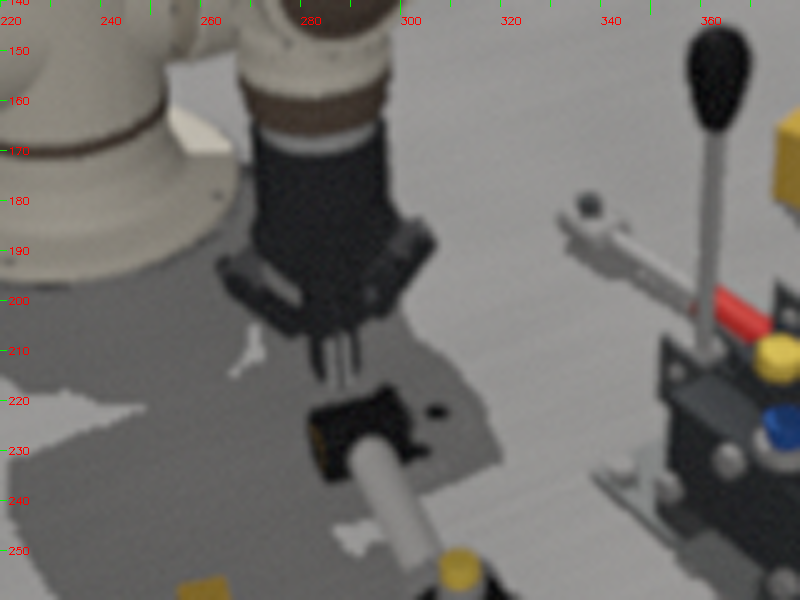

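The fingers are behind the eye at (286,215), with the eye at (291,227). Lowering slightly, then pushing.

>>> move_arm:
  commands:
    - {"claw": -1,"travel": [0,-0.3,0.8],"turn": 0}
    - {"claw": -1,"travel": [-0.8,0,0],"turn": 0}
    - {"claw": -1,"travel": [-0.8,0,0],"turn": 0}
    - {"claw": -1,"travel": [-0.8,0,0],"turn": 0}
    - {"claw": -1,"travel": [-0.6,0,0],"turn": 0}

```text
time: 15.13
ee_pos: [0.4294, 0.0098, 0.244]
tcp_rot: [180.0, -0.0, 170.0]
wrist_force: [-7.1, 2.8, 5.2]
opening: 0.0001
```

>>> move_arm:
  commands:
    - {"claw": -1,"travel": [-0.6,0,0],"turn": 0}
    - {"claw": -1,"travel": [-0.6,0,0],"turn": 0}
    - {"claw": -1,"travel": [-0.6,0,0],"turn": 0}
    - {"claw": -1,"travel": [-0.6,0,0],"turn": 0}
    - {"claw": -1,"travel": [-0.6,0,0],"turn": 0}

```text
time: 15.55
ee_pos: [0.4581, 0.0048, 0.2438]
tcp_rot: [180.0, -0.1, 170.0]
wrist_force: [-7.8, 3.6, 6.2]
opening: -0.0004
```

```bash
python3 -c "
import h,cv2; h.go([.458+.077*.985,.0057-.077*.174,.243])
s=h.viewer.camera('scene');h.crop(s,220,140,160,120,5,'pics/s12.png')"
```

```text
pos [0.4581 0.0048 0.2438] rot [ 1.8e+02 -1.0e-01  1.7e+02] travel cm [-7.68  0.08  0.06] f [-7.8  3.6  6.2] t 15.55 q [  1.  -8. -20.  78.   0.  11.]
```

View pics/s12.png

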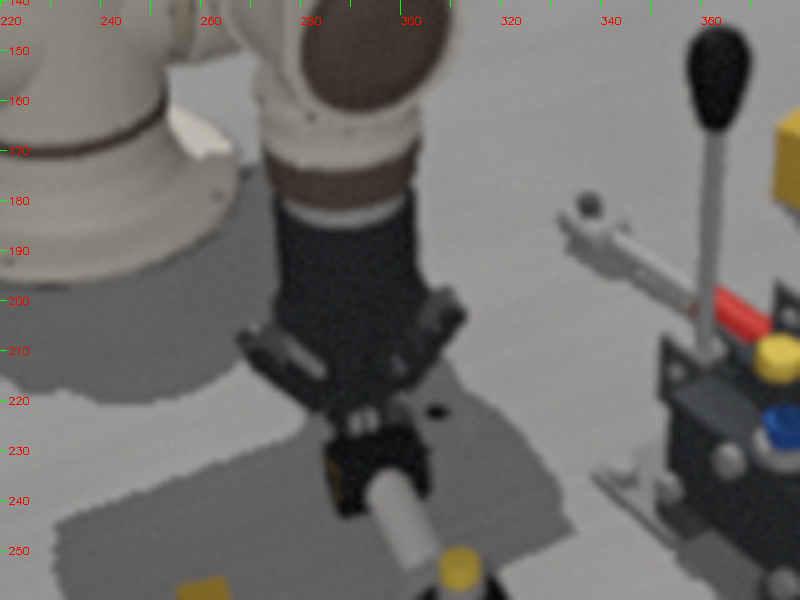

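The eye is moving in at (295,234) with the fingers square behind it. About 7.5 cm remain.

>>> move_arm:
  commands:
    - {"claw": -1,"travel": [-0.8,0,0],"turn": 0}
    - {"claw": -1,"travel": [-0.8,0,0],"turn": 0}
    - {"claw": -1,"travel": [-0.8,0,0],"turn": 0}
    - {"claw": -1,"travel": [-0.8,0,0],"turn": 0}
    - {"claw": -1,"travel": [-0.8,0,0],"turn": 0}

```text
time: 16.02
ee_pos: [0.4973, -0.002, 0.2435]
tcp_rot: [179.9, -0.2, 170.0]
wrist_force: [-7.0, 5.8, 5.6]
opening: -0.0002
```

>>> move_arm:
  commands:
    - {"claw": -1,"travel": [-0.6,0,0],"turn": 0}
    - {"claw": -1,"travel": [-0.6,0,0],"turn": 0}
    - {"claw": -1,"travel": [-0.5,0,0],"turn": 0}
    - {"claw": -1,"travel": [-0.5,0,0],"turn": 0}
    - {"claw": -1,"travel": [-0.4,0,0],"turn": 0}

```text
time: 16.43
ee_pos: [0.523, -0.0064, 0.2434]
tcp_rot: [179.9, -0.1, 170.0]
wrist_force: [-6.7, 3.9, 3.5]
opening: -0.0001
```

```bash
python3 -c "
import h,cv2; h.go([.458+.077*.985,.0057-.077*.174,.243])"
```

```text
pos [ 0.523  -0.0064  0.2434] rot [ 1.799e+02 -1.000e-01  1.700e+02] travel cm [-1.09  0.07  0.04] f [-6.7  3.9  3.5] t 16.4333 q [ -1.   1. -12.  77.   0.   9.]
```

>>> move_arm:
  commands:
    - {"claw": -1,"travel": [-0.3,0,0],"turn": 0}
    - {"claw": -1,"travel": [-0.2,0,0],"turn": 0}
    - {"claw": -1,"travel": [-0.2,0,0],"turn": 0}

```text
time: 16.68
ee_pos: [0.5298, -0.0077, 0.2434]
tcp_rot: [179.9, -0.1, 170.0]
wrist_force: [-6.3, 4.4, 3.7]
opening: 0.0002
```

>>> move_arm:
  commands:
    - {"claw": -1,"travel": [-0.2,0,0],"turn": 0}
    - {"claw": -1,"travel": [-0.1,0,0],"turn": 0}

```text
time: 16.85
ee_pos: [0.5328, -0.0082, 0.2434]
tcp_rot: [179.9, -0.1, 170.0]
wrist_force: [-5.5, 4.9, 3.5]
opening: -0.0
```

>>> move_arm:
  commands:
    - {"claw": -1,"travel": [-0.1,0,0],"turn": 0}
    - {"claw": -1,"travel": [-0.1,0,0],"turn": 0}

```text
time: 17.02
ee_pos: [0.5346, -0.0085, 0.2434]
tcp_rot: [179.9, -0.1, 170.0]
wrist_force: [-5.5, 4.0, 1.7]
opening: 0.0001
```

>>> move_arm:
  commands:
    - {"claw": -1,"travel": [-0.1,0,0],"turn": 0}
    - {"claw": -1,"travel": [-0.1,0,0],"turn": 0}

```text
time: 17.18
ee_pos: [0.5365, -0.0088, 0.2434]
tcp_rot: [179.9, -0.2, 170.0]
wrist_force: [-12.2, 6.4, 5.7]
opening: 0.0001
```

>>> move_arm:
  commands:
    - {"claw": -1,"travel": [-0.1,0,0],"turn": 0}
    - {"claw": -1,"travel": [-0.1,0,0],"turn": 0}

```text
time: 17.35
ee_pos: [0.5372, -0.009, 0.2433]
tcp_rot: [179.9, -0.4, 170.0]
wrist_force: [-22.2, 8.0, 12.1]
opening: -0.0
```

>>> move_arm:
  commands:
    - {"claw": -1,"travel": [-0.1,0,0],"turn": 0}

```text
time: 17.43
ee_pos: [0.5376, -0.009, 0.2433]
tcp_rot: [179.9, -0.5, 170.0]
wrist_force: [-27.5, 9.2, 14.5]
opening: -0.0001
```

The force has risen from 7 to 30 N with almost no travel, so the rod is against its stop. Backing off, rising and checking.

>>> move_arm:
  commands:
    - {"claw": -1,"travel": [1,0,0],"turn": 0}
    - {"claw": -1,"travel": [3,0,0],"turn": 0}
    - {"claw": -1,"travel": [4,0,0],"turn": 0}
    - {"claw": -1,"travel": [4,0,-2],"turn": 0}
    - {"claw": -1,"travel": [0,0,-4],"turn": 0}

```text
time: 17.85
ee_pos: [0.4166, 0.011, 0.2949]
tcp_rot: [-179.8, -1.0, 170.0]
wrist_force: [0.8, 0.1, -0.4]
opening: -0.0002
```

>>> move_arm:
  commands:
    - {"claw": -1,"travel": [0,0,-4],"turn": 0}
    - {"claw": -1,"travel": [0,0,-4],"turn": 0}
    - {"claw": -1,"travel": [0,0,-4],"turn": 0}
    - {"claw": -1,"travel": [0,0,0],"turn": 0}
    - {"claw": -1,"travel": [0,0,0],"turn": 0}

```text
time: 18.27
ee_pos: [0.4248, 0.0106, 0.4248]
tcp_rot: [180.0, 0.3, 170.0]
wrist_force: [0.3, -0.1, -0.7]
opening: -0.0002
```

Run:
```python
import h,cv2,numpy as np
h.go([.4,0,.4])
s=h.viewer.camera('scene');t=h.viewer.camera('top')
cv2.imwrite('pics/sf.png',s);h.crop(t,200,95,300,180,2,'pics/tf.png');h.crop(s,260,210,100,90,6,'pics/sfc.png');h.crop(t,315,140,70,90,6,'pics/tfc.png')
e=np.array([.458+.108*.985,.0057-.108*.174,.085]);print(h.proj('scene',[e]),h.proj('top',[e]))
```

```text
pos [0.4248 0.0106 0.4248] rot [180.    0.3 170. ] travel cm [ 2.27 -1.48  2.46] f [ 0.3 -0.1 -0.7] t 18.2667 q [  1. -12.  -4.  98.  -0.  11.]
[[304.42515526 250.88406813]] [[347.68957268 193.26386484]]
```

View pics/sf.png

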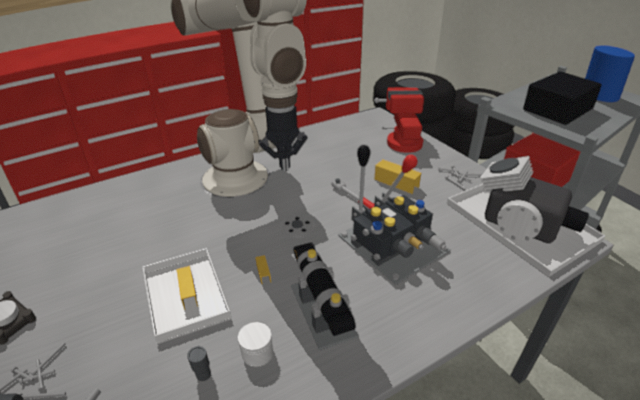

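View pics/tf.png

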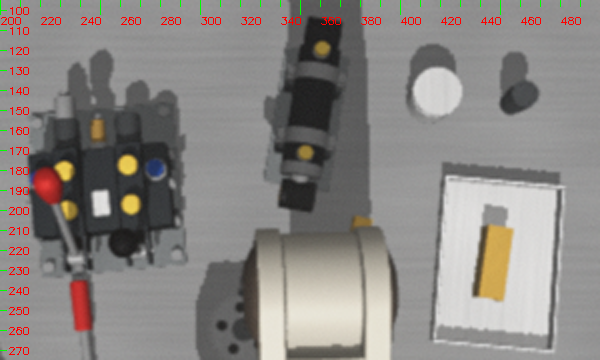

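View pics/tfc.png

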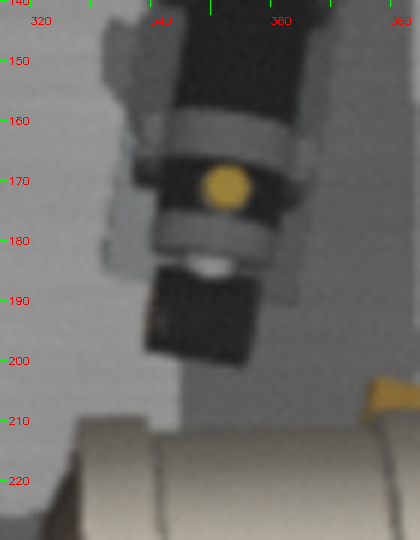

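View pics/sfc.png

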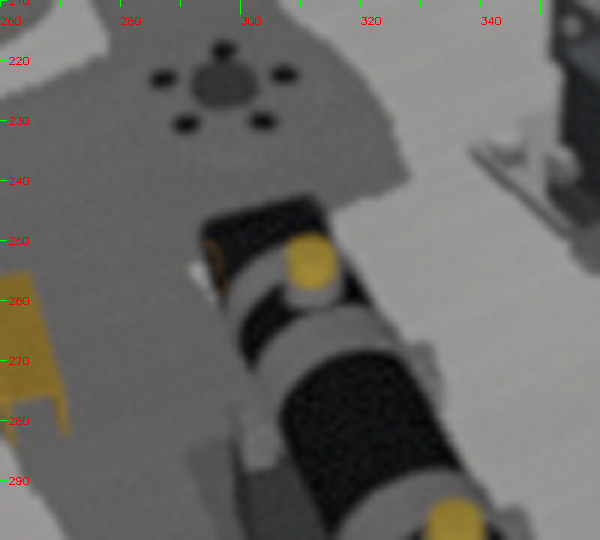

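The eye sits right at the gland (top (348,192), moved from row 230) with a sliver of a gap. The boom lever is still forward at scene (409,163) and the bucket lever is upright at (363,155). The stop lies in the tray at (186,285), the bystanders look unmoved, and the robot is touching nothing.

```bash
python3 -c "
from workcell import bot,status
print(bot.job_done(), status.get_obs()['time'])"
```

```text
the job is handed in; nothing more can be done
the job is handed in; nothing more can be done
```

The job is done in the order asked and handed in at about 18 s of the 70 s allowed.

- **Safety stop:** I took the middle-sized channel off the rod; the jaws read 36.4 mm on its 37 mm width. The last pictures show it upright in the parts tray, clear of the walls.
- **Boom lever:** I pushed the red knob with closed fingers. The force peaked at about 14 N and fell to zero as the lever snapped ahead by itself. With the arm away, its knob measured within 3 mm of where 0.45 rad puts it. It was still forward in the last pictures, after the rod was pushed.
- **Rod:** I pushed it until the force rose from about 7 N to 33 N with almost no further travel. That hard stop is the evidence that it is fully home. The picture shows only a sliver between the eye and the gland, too small to measure the 6 mm gap exactly.
- **Everything else:** The bucket lever is still upright, and the other parts look unmoved in the last pictures. The arm partly hid the gear in the top view, but the scene view shows it clear.

My first pixel readings of the two knobs were a few pixels off. I corrected them before touching the levers, and no other check disagreed.

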